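# Shut the air line in the bench box

### The job

The dusting gun is finished for the day, so shut off its air: slide the cream cover of the grey bench air box all the way aside to uncover the two valve handles, then push the red handle clockwise a full quarter turn until it is shut. Leave the blue handle as it is and the cover fully open, and do not shift the mug, solder spool, cassette or screwdriver around the box.

Things in the scene. Friction and masses are not known exactly. Their poses are not given: they have to be found in the camera images.
- airbox: grey box fixed to the bench, 150 mm in x, 480 mm in y, 62 mm tall; origin: centre of its underside. Its -y half is an open-topped bay (inside 140 x 230 mm, walls 5 mm, floor at 6 mm) with two valves; its +y half is closed, the cover parks over it. Rails along both long edges, 70 mm high, to 82 mm from the centre line. Copper pipes jut to 110 mm at -x, 95 mm at +x
- cover (a joint): cream sliding cover, 150 x 240 mm, 6 mm thick (63.5 to 69.5 mm above the bench), held on the rails: 0 = covering the whole bay, grows (m) as it slides to the box's +y, 0.235 = fully open against its stop. Starts 0 to 0.03 open, takes 2 to 4 N, stays where left
- cover_ridge (a point): middle of the upright face of the black thumb ridge at the centre of the cover, 81.5 mm above the bench; moves with the cover, axes as the box. The face looks to the box's -y, is 80 mm wide along x and rises from 69.5 to 90.5 mm above the bench; behind it the ridge is 12 mm thick, then slopes down to +y. Push it to +y
- handle_red (a joint): red valve handle, a bar 12 mm wide, 20 mm tall (34 to 54 mm above the bench), on a vertical axis. 0 = open: it points to the box's -x (to the robot), along its pipe. Grows clockwise from above to 1.571 = shut against its stop: it points to the box's +y. Starts at 0 to 0.2, takes 2 to 3 N near its end, stays where left
- handle_blue (a joint): blue valve handle, a bar 12 mm wide, 20 mm tall (34 to 54 mm above the bench), on a vertical axis. 0 = open: it points to the box's -x (to the robot), along its pipe. Grows clockwise from above to 1.571 = shut against its stop: it points to the box's +y. Starts at 0 to 0.2, takes 2 to 3 N near its end, stays where left. To be left open
- red_axis (a point): red valve: point on the handle's turning axis, 44 mm above the bench (half-way up the handle). The two axes are about 110 mm apart along the box's y, 20 mm to +x of its centre line; which colour is where changes. Brass and copper parts reach 34 mm high
- blue_axis (a point): blue valve: point on the handle's turning axis, 44 mm above the bench (half-way up the handle). The two axes are about 110 mm apart along the box's y, 20 mm to +x of its centre line; which colour is where changes. Brass and copper parts reach 34 mm high
- red_tip (a point): the outer end of the red handle, 55 mm from its axis, 44 mm above the bench; turns with the handle
- blue_tip (a point): the outer end of the blue handle, 55 mm from its axis, 44 mm above the bench; turns with the handle
- mug: white mug, 76 mm across, 85 mm tall, standing off the box's -y end; loose; origin: centre of its underside
- spool: red and silver solder spool, 56 mm across, 36 mm tall, standing on the robot's side of the box; loose; origin: centre of its underside
- cassette: black video cassette lying flat, 103 by 187 by 25 mm, on the far side of the box; loose; origin: centre of its underside
- screwdriver: screwdriver with orange grip lying on the far side of the box, handle to its -x; loose; origin: underside, about mid-length

How it is judged:
On the way, in this order (a step that is already met when the one before it is completed fails the run):
1. the cover is slid fully open (within 15 mm of its stop) while the red handle is still open (value of joint cover above 0.22 m and value of joint handle_red below 0.4 rad), for 0.1 s.
2. the red handle is pushed shut (value of joint handle_red above 1.45 rad), for 0.2 s.
At the end, for the whole second after the job is handed in: The cover is open to within 20 mm of its stop, the red handle is within 0.12 rad of its shut stop, the blue handle is still open (below 0.35 rad), and the mug, spool, cassette and screwdriver are within 30 mm of where they began (value of joint cover above 0.215 m and value of joint handle_red above 1.45 rad and value of joint handle_blue below 0.35 rad and velocity of joint cover below 0.01 m/s and velocity of joint handle_red below 0.05 rad/s and distance of each of mug, spool, cassette, screwdriver from where it was at the start of the episode below 0.03 m); the robot touches nothing.
It fails at once if the blue handle is pushed towards shut (beyond 0.35 rad) (value of joint handle_blue above 0.35 rad).
It fails at once if the mug is moved or lifted by more than 30 mm (distance of mug from where it was at the start of the episode above 0.03 m).
It fails at once if the solder spool is moved or lifted by more than 30 mm (distance of spool from where it was at the start of the episode above 0.03 m).
It fails at once if the cassette is moved or lifted by more than 30 mm (distance of cassette from where it was at the start of the episode above 0.03 m).
It fails at once if the screwdriver is moved or lifted by more than 30 mm (distance of screwdriver from where it was at the start of the episode above 0.03 m).
It also fails if it takes over 45 s, if anything falls off the work surface, if the arm or the gripper's body presses on something with over 40 N, if the wrist force passes 120 N, or if a joint passes its speed limit or range.

### The arm

A 7-joint arm with a two-finger parallel gripper is mounted at the origin on the work surface. World frame = base frame: x ahead of the robot, y to its left, z up, the work surface at z = 0. Lengths are in m, angles in rad, forces in N, time in s.
With the tool pointing down it reaches from about 0.425 to 0.925 m from the base axis. Payload 6.8 kg.
Tool frame: the origin (TCP) lies between the finger pads; the fingertips stand 11 mm ahead of it and the grasp point (between the pads) lies 8 mm behind it; z points along the fingers, y is the line along which they close (so a half turn about z gives the same grasp; the last joint's range is limited). The gripper opens to 85 mm and grips with 20 to 120 N. Pads are 22 mm wide; open, the fingers measure 114 mm over their backs; the gripper's body (76 mm by 85 mm) begins 54 mm behind the grasp point. The pads swing forward as they close: fully open they stand 13 mm farther back than shut.
Start: joints at [1.029, 0.477, 0.022, 1.555, -0.011, 1.109, -0.083], TCP at [0.284, -0.612, 0.242] pointing down, gripper open.
Joint ranges: [-2.96, 2.96], [-0.34, 2.1], [-1.41, 1.46], [0.24, 2.44], [-1.37, 4.51], [0.17, 1.92], [-2.96, 2.96]. Speed limits (rad/s): [2.39, 2.39, 3.14, 3.14, 3.14, 3.14, 3.14].

### API

Orientations are given as a rotation vector (axis times angle).
In Python, from bench import r gives the robot as it stands.
- The arm moves only by the tool send_rows, never from a script. Its argument "deltas" is a list of rows, each an object of numbers: "dx", "dy", "dz": the shift along the world's x, y, z in mm; "rx", "ry", "rz": the turn, a rotation vector about the world's x, y, z in degrees. A call has 1 to 5 rows; each row is the pose to reach, as a shift and turn from the pose commanded when the call began; what a row does not reach only later rows make up. A row lasts 1/12 s, in which the tool goes at most 41.7 mm and 7.16 degrees, less where a joint would pass 70% of its speed; a pose out of reach is approached as far as the arm can. A call with a gripper value outside its range is refused whole. "jaw" is the finger opening in mm, from 0 to 85.4, set as the call begins (left out, the last holds). The fingers move at their own pace and stop on an object; "newtons" is the grip in N (left out, the last holds). Time passes only in rows, so rows that repeat a pose let the fingers close. It gives the time, the measured TCP pose, the force, the opening and the grip force at its end, in the units of the state.
- r.get_obs(): the state, without advancing time (a new reading comes with each control period).
- r.grab_frame(name): name is "scene" or "top" or "wrist"; returns a dict with "frame" (400x640x3 uint8, blue, green, red), "z_map" (400x640 float32, m along the optical axis (not along the pixel's ray), 0 where there is no reading), "vertical_fov" (degrees; the focal length in pixels is half the picture's height over the tangent of half this angle, whatever the lens; pixels are square), "cx", "cy" (the principal point, pixels), "distortion" ([k1, k2, p1, p2, k3] as OpenCV has them; the pictures are not rectified), "xyz" and "orientation" of the camera in the world. Camera axes: x right, y down, z forward; pixel columns grow to the right and rows downward; lengths in m; the calibration is good to about 2 mm. A picture is of the moment at which its call begins.
- r.hand_in(): hands the job in; it is judged then, once.
The state is a dict: "clock": time; "joints": joint angles; "qvel": joint speeds; "tau": joint torques, N m; "tcp_pos": TCP position; "orientation": TCP orientation; "contact_force": force on the tool from outside, world axes, zero at the start; "moment": the same for the moment, N m; "grip_width": finger opening in m; "gripper_force": force on a finger pad.
Only numpy, scipy, OpenCV 4.12 (cv2) and the standard library are available. Lean on these libraries where they do the work, as an engineer would, in place of code of your own. Each camera call takes 0.05 s, during which the arm holds its last target. There are 200 camera calls.

## Working session

There is one attempt and no reset: what is moved stays moved. The work goes in short steps, Python scripts to look and compute and a tool call to move; the robot and the scene stay as the last step left them, time stands still between calls to the robot, and variables do not carry over. Pictures are saved under pics/ and viewed, at most 10 in all, crops included, and the job is handed in when it is done.

Besides the shell and the picture viewer there is one more tool, called after ">>>" by a JSON object that holds its "op" and its "data", one argument or row to a line. send_rows: Moves the arm, as the interface text tells. Its arguments: {"type":"object","properties":{"deltas":{"type":"array","items":{"type":"object","properties":{"dx":{"type":"number"},"dy":{"type":"number"},"dz":{"type":"number"},"rx":{"type":"number"},"ry":{"type":"number"},"rz":{"type":"number"}}}},"jaw":{"type":"number"},"newtons":{"type":"number"}},"required":["deltas"]}

```bash
mkdir -p pics; cat > h.py <<'E'
import numpy as np,cv2
from scipy.spatial.transform import Rotation as R
from bench import r
def rot(o):
    o=np.array(o,float)
    return o if o.shape==(3,3) else (R.from_rotvec(o).as_matrix() if o.size==3 else R.from_quat(o).as_matrix())
class Cam:
    def __init__(s,n):
        d=r.grab_frame(n); s.im=d["frame"]; s.z=d["z_map"]; f=s.im.shape[0]/2/np.tan(np.radians(d["vertical_fov"])/2)
        s.K=np.array([[f,0,d["cx"]],[0,f,d["cy"]],[0,0,1.]]); s.D=np.array(d["distortion"],float); s.t=np.array(d["xyz"]); s.R=rot(d["orientation"])
    def rays(s,uv):
        p=cv2.undistortPoints(np.array(uv,float).reshape(-1,1,2),s.K,s.D).reshape(-1,2)
        return np.c_[p,np.ones(len(p))]
    def plane(s,uv,h):
        w=s.rays(uv)@s.R.T; return s.t+w*((h-s.t[2])/w[:,2])[:,None]
    def depth(s,uv):
        uv=np.array(uv).reshape(-1,2); z=s.z[uv[:,1].astype(int),uv[:,0].astype(int)]
        return s.t+(s.rays(uv)*z[:,None])@s.R.T
    def cloud(s):
        v,u=np.mgrid[:s.z.shape[0],:s.z.shape[1]]
        return s.depth(np.c_[u.ravel(),v.ravel()]).reshape(*s.z.shape,3)
E
python3 - <<'E'
from h import *
for n in("top","scene"):
    c=Cam(n); cv2.imwrite(f"pics/{n}0.png",c.im); print(n,c.t,c.R.round(2).tolist(),c.K[0,0])
print(r.get_obs())
E
```

```text
top [ 0.51139113 -0.03270618  1.03854847] [[0.01, -1.0, 0.07], [-1.0, -0.01, -0.02], [0.02, -0.07, -1.0]] 415.83567860832324
scene [1.09034442 0.19909868 0.99007576] [[-0.45, 0.75, -0.48], [0.89, 0.39, -0.23], [0.01, -0.53, -0.85]] 515.9759146988522
{'clock': 0.1, 'joints': array([ 1.02888384,  0.47774126,  0.022376  ,  1.5563161 , -0.01151359,
        1.10930921, -0.08310691]), 'qvel': array([-0.00041373, -0.002647  ,  0.00045758, -0.00054621, -0.00157122,
       -0.00117979, -0.00244955]), 'tau': array([ 5.48013108e-03, -5.97758639e+01,  1.61391858e+00, -2.81953132e+01,
        1.27716290e-02,  5.04687967e-03,  4.42550444e-06]), 'tcp_pos': array([ 0.28349137, -0.61203031,  0.241423  ]), 'orientation': array([-3.06644720e+00, -6.75727082e-01,  7.43209250e-04]), 'contact_force': array([-0.48065322, -0.79250427,  0.08514001]), 'moment': array([ 0.06429203, -0.02940729, -0.04043029]), 'gripper_force': 0.0, 'grip_width': 0.08533213558562601}
```

View pics/top0.png

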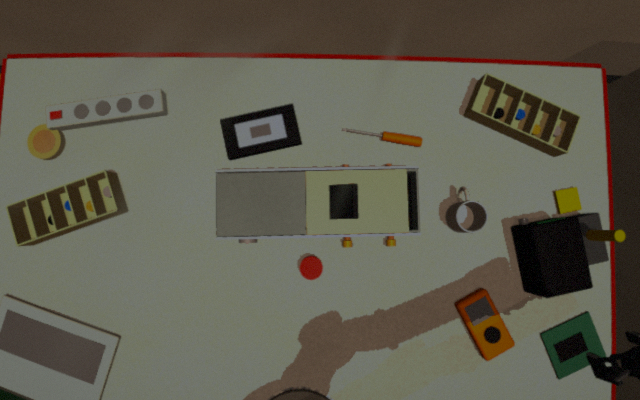

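View pics/scene0.png

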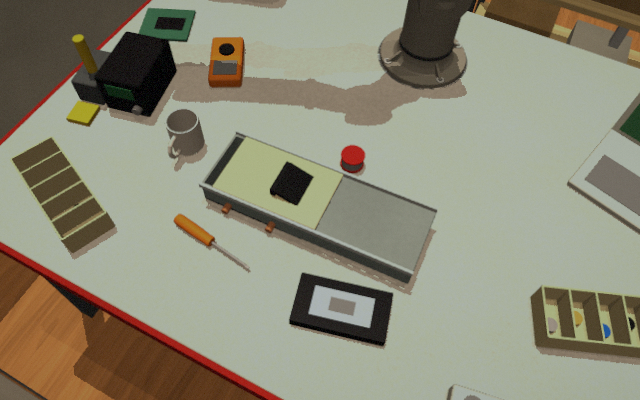

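The top view shows the box at u 217–418, v 168–238, with its +y to the left. The cream cover is at u 306–408 and the black ridge at u 330–358, v 185–219. The mug is at (466,215), the spool at (311,267), the cassette at (260,131) and the screwdriver at (385,137). The scene view agrees.

```bash
python3 - <<'E'
from h import *
c=Cam("top"); hsv=cv2.cvtColor(c.im,cv2.COLOR_BGR2HSV); P=c.cloud()
sub=np.zeros(c.z.shape,bool); sub[160:245,205:430]=1
def rect(m,h,name):
    m=(m&sub).astype(np.uint8); n,l,s,_=cv2.connectedComponentsWithStats(m); k=1+s[1:,4].argmax()
    v,u=np.where(l==k); w=c.plane(np.c_[u,v],h)[:,:2]
    b=cv2.minAreaRect((w*1000).astype(np.float32)); print(name,b,cv2.boxPoints(b).round().tolist(),"z",np.median(P[v,u,2]))
H,S,V=cv2.split(hsv)
print(hsv[210,385],hsv[200,345],hsv[200,260],hsv[200,413],hsv[100,300])
rect((H>20)&(H<40)&(S>45)&(V>110),.0695,"cover")
rect((V<45)&(np.arange(640)[None]<380),.09,"ridge")
rect((P[...,2]>.045)&(P[...,2]<.12),.068,"box")
for v in(190,202,214): print([(u,*(P[v,u,1:]*1000).round().astype(int)) for u in range(326,364,2)])
E
```

```text
[ 33  59 121] [ 27 100  23] [25 37 89] [165  57  18] [ 37  27 122]
cover ((573.307861328125, -127.92910766601562), (148.84915161132812, 238.265380859375), 1.8194599151611328) [[495.0, -11.0], [503.0, -249.0], [651.0, -245.0], [644.0, -6.0]] z 0.06953768333097454
ridge ((572.4130859375, -96.04608154296875), (78.0879135131836, 61.93815994262695), 0.5358725786209106) [[533.0, -65.0], [534.0, -127.0], [612.0, -127.0], [611.0, -65.0]] z 0.0827026560519104
box ((566.9310302734375, -36.978271484375), (172.62913513183594, 479.59405517578125), 1.82919442653656) [[473.0, 200.0], [488.0, -279.0], [661.0, -274.0], [646.0, 205.0]] z 0.06749037556762377
[(326, np.int64(-56), np.int64(71)), (328, np.int64(-61), np.int64(72)), (330, np.int64(-65), np.int64(73)), (332, np.int64(-70), np.int64(73)), (334, np.int64(-75), np.int64(77)), (336, np.int64(-79), np.int64(78)), (338, np.int64(-84), np.int64(76)), (340, np.int64(-88), np.int64(83)), (342, np.int64(-93), np.int64(79)), (344, np.int64(-98), np.int64(80)), (346, np.int64(-102), np.int64(83)), (348, np.int64(-106), np.int64(86)), (350, np.int64(-1
[... 931 characters left out ...]
(69))]
[(326, np.int64(-57), np.int64(70)), (328, np.int64(-61), np.int64(70)), (330, np.int64(-66), np.int64(70)), (332, np.int64(-71), np.int64(71)), (334, np.int64(-75), np.int64(75)), (336, np.int64(-80), np.int64(76)), (338, np.int64(-84), np.int64(80)), (340, np.int64(-89), np.int64(79)), (342, np.int64(-93), np.int64(83)), (344, np.int64(-98), np.int64(83)), (346, np.int64(-103), np.int64(82)), (348, np.int64(-107), np.int64(84)), (350, np.int64(-112), np.int64(84)), (352, np.int64(-116), np.int64(86)), (354, np.int64(-120), np.int64(90)), (356, np.int64(-124), np.int64(95)), (358, np.int64(-132), np.int64(67)), (360, np.int64(-136), np.int64(69)), (362, np.int64(-141), np.int64(69))]
```

>>> {"op": "send_rows", "data": {
  "deltas": [
    {"dx":20,"dy":32,"rz":-5},
    {"dx":40,"dy":64,"rz":-10},
    {"dx":60,"dy":96,"rz":-15},
    {"dx":80,"dy":128,"rz":-20},
    {"dx":100,"dy":160,"rz":-23}
  ],
  "jaw": 0
}}

```text
$.deltas[0]: bad value
```

>>> {"op": "send_rows", "data": {
  "deltas": [
    {"dx":21,"dy":33},
    {"dx":42,"dy":66},
    {"dx":63,"dy":99},
    {"dx":84,"dy":132},
    {"dx":105,"dy":165}
  ]
}}

```text
$.deltas[0]: bad value
```

>>> {"op": "send_rows", "data": {
  "deltas": [
    {"dx":21,"dy":30,"dz":-20},
    {"dx":42,"dy":61,"dz":-45},
    {"dx":63,"dy":91,"dz":-70},
    {"dx":84,"dy":122,"dz":-95},
    {"dx":84,"dy":122,"dz":-110}
  ]
}}

```text
$.deltas[0]: bad value
```

>>> {"op": "send_rows", "data": {
  "deltas": [
    {"dx":20,"dy":32,"dz":0,"rx":0,"ry":0,"rz":-5},
    {"dx":40,"dy":64,"dz":0,"rx":0,"ry":0,"rz":-10},
    {"dx":60,"dy":96,"dz":0,"rx":0,"ry":0,"rz":-15},
    {"dx":80,"dy":128,"dz":0,"rx":0,"ry":0,"rz":-20},
    {"dx":100,"dy":160,"dz":0,"rx":0,"ry":0,"rz":-23}
  ],
  "jaw": 0
}}

```text
clock: 0.57
tcp_pos: [0.3842, -0.4508, 0.242]
orientation: [-3.141, -0.043, 0.001]
contact_force: [1.0, -0.4, -0.6]
grip_width: 0.0251
gripper_force: 0.0
```

>>> {"op": "send_rows", "data": {
  "deltas": [
    {"dx":21,"dy":32,"dz":0,"rx":0,"ry":0,"rz":0},
    {"dx":42,"dy":64,"dz":0,"rx":0,"ry":0,"rz":0},
    {"dx":63,"dy":96,"dz":0,"rx":0,"ry":0,"rz":0},
    {"dx":84,"dy":128,"dz":0,"rx":0,"ry":0,"rz":0},
    {"dx":105,"dy":160,"dz":0,"rx":0,"ry":0,"rz":0}
  ]
}}

```text
clock: 0.98
tcp_pos: [0.4893, -0.2907, 0.2422]
orientation: [-3.141, -0.051, 0.0]
contact_force: [0.2, -0.3, 0.3]
grip_width: 0.0001
gripper_force: 0.0
```

>>> {"op": "send_rows", "data": {
  "deltas": [
    {"dx":21,"dy":31,"dz":-20,"rx":0,"ry":0,"rz":0},
    {"dx":42,"dy":62,"dz":-40,"rx":0,"ry":0,"rz":0},
    {"dx":63,"dy":94,"dz":-60,"rx":0,"ry":0,"rz":0},
    {"dx":84,"dy":125,"dz":-80,"rx":0,"ry":0,"rz":0},
    {"dx":84,"dy":125,"dz":-110,"rx":0,"ry":0,"rz":0}
  ]
}}

```text
clock: 1.4
tcp_pos: [0.5786, -0.1591, 0.1336]
orientation: [-3.137, -0.066, -0.012]
contact_force: [2.0, 1.0, 0.0]
grip_width: -0.0001
gripper_force: 0.0
```

>>> {"op": "send_rows", "data": {
  "deltas": [
    {"dx":0,"dy":0,"dz":-20,"rx":0,"ry":0,"rz":0},
    {"dx":0,"dy":0,"dz":-36,"rx":0,"ry":0,"rz":0},
    {"dx":0,"dy":0,"dz":-44,"rx":0,"ry":0,"rz":0},
    {"dx":0,"dy":0,"dz":-44,"rx":0,"ry":0,"rz":0}
  ]
}}

```text
clock: 1.73
tcp_pos: [0.5713, -0.1672, 0.0863]
orientation: [-3.14, -0.051, 0.006]
contact_force: [-0.4, 0.0, 0.0]
grip_width: 0.0002
gripper_force: 0.0
```

>>> {"op": "send_rows", "data": {
  "deltas": [
    {"dx":0,"dy":12,"dz":0,"rx":0,"ry":0,"rz":0},
    {"dx":0,"dy":24,"dz":0,"rx":0,"ry":0,"rz":0},
    {"dx":-1,"dy":38,"dz":0,"rx":0,"ry":0,"rz":0},
    {"dx":-1,"dy":54,"dz":0,"rx":0,"ry":0,"rz":0},
    {"dx":-2,"dy":72,"dz":0,"rx":0,"ry":0,"rz":0}
  ]
}}

```text
clock: 2.15
tcp_pos: [0.5717, -0.0949, 0.0897]
orientation: [3.14, 0.05, 0.005]
contact_force: [2.2, -3.3, -1.1]
grip_width: -0.0001
gripper_force: 1.7
```

>>> {"op": "send_rows", "data": {
  "deltas": [
    {"dx":0,"dy":20,"dz":0,"rx":0,"ry":0,"rz":0},
    {"dx":-1,"dy":40,"dz":0,"rx":0,"ry":0,"rz":0},
    {"dx":-2,"dy":60,"dz":0,"rx":0,"ry":0,"rz":0},
    {"dx":-2,"dy":80,"dz":0,"rx":0,"ry":0,"rz":0},
    {"dx":-3,"dy":100,"dz":0,"rx":0,"ry":0,"rz":0}
  ]
}}

```text
clock: 2.57
tcp_pos: [0.5682, 0.0061, 0.0897]
orientation: [3.141, 0.052, 0.004]
contact_force: [1.5, -2.8, -0.2]
grip_width: -0.0
gripper_force: 1.7
```

>>> {"op": "send_rows", "data": {
  "deltas": [
    {"dx":0,"dy":15,"dz":0,"rx":0,"ry":0,"rz":0},
    {"dx":-1,"dy":28,"dz":0,"rx":0,"ry":0,"rz":0},
    {"dx":-1,"dy":38,"dz":0,"rx":0,"ry":0,"rz":0},
    {"dx":-2,"dy":46,"dz":0,"rx":0,"ry":0,"rz":0},
    {"dx":-2,"dy":50,"dz":0,"rx":0,"ry":0,"rz":0}
  ]
}}

```text
clock: 2.98
tcp_pos: [0.566, 0.056, 0.0889]
orientation: [-3.141, -0.053, -0.002]
contact_force: [1.1, -1.8, 1.2]
grip_width: 0.0002
gripper_force: 1.1
```

Now the last few mm, slowly, to the stop.

>>> {"op": "send_rows", "data": {
  "deltas": [
    {"dx":0,"dy":4,"dz":0,"rx":0,"ry":0,"rz":0},
    {"dx":0,"dy":7,"dz":0,"rx":0,"ry":0,"rz":0},
    {"dx":0,"dy":10,"dz":0,"rx":0,"ry":0,"rz":0},
    {"dx":0,"dy":12,"dz":0,"rx":0,"ry":0,"rz":0},
    {"dx":0,"dy":12,"dz":0,"rx":0,"ry":0,"rz":0}
  ]
}}

```text
clock: 3.4
tcp_pos: [0.5655, 0.0646, 0.0882]
orientation: [3.139, 0.048, -0.001]
contact_force: [-0.3, -5.4, 2.8]
grip_width: 0.0001
gripper_force: 2.7
```

>>> {"op": "send_rows", "data": {
  "deltas": [
    {"dx":0,"dy":-25,"dz":0,"rx":0,"ry":0,"rz":0},
    {"dx":0,"dy":-50,"dz":20,"rx":0,"ry":0,"rz":0},
    {"dx":-10,"dy":-70,"dz":50,"rx":0,"ry":0,"rz":0},
    {"dx":-20,"dy":-90,"dz":80,"rx":0,"ry":0,"rz":0},
    {"dx":-30,"dy":-100,"dz":110,"rx":0,"ry":0,"rz":0}
  ]
}}

```text
clock: 3.82
tcp_pos: [0.5345, -0.0361, 0.1988]
orientation: [3.141, 0.046, -0.003]
contact_force: [1.1, -0.9, 0.5]
grip_width: -0.0002
gripper_force: 0.0
```

>>> {"op": "send_rows", "data": {
  "deltas": [
    {"dx":-15,"dy":0,"dz":30,"rx":0,"ry":0,"rz":0},
    {"dx":-30,"dy":0,"dz":60,"rx":0,"ry":0,"rz":0},
    {"dx":-40,"dy":0,"dz":80,"rx":0,"ry":0,"rz":0},
    {"dx":-40,"dy":0,"dz":80,"rx":0,"ry":0,"rz":0}
  ]
}}

```text
clock: 4.15
tcp_pos: [0.4961, -0.0333, 0.2826]
orientation: [-3.141, -0.05, -0.01]
contact_force: [-0.0, 0.0, -0.0]
grip_width: 0.0
gripper_force: 0.0
```

```bash
python3 - <<'E'
from h import *
I=[Cam(n).im for n in("top","wrist","scene")]
cv2.imwrite("pics/m1.png",np.vstack([np.hstack([I[0][150:260,200:450],I[2][100:300,180:460][:110]]) if 0 else cv2.resize(I[0][150:260,200:450],(640,282)),cv2.resize(I[1],(480,300)).copy() if 0 else cv2.resize(I[1][:, :],(640,400))[:318]]))
cv2.imwrite("pics/w1.png",I[1])
E
```

```text
(no output)
```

View pics/m1.png

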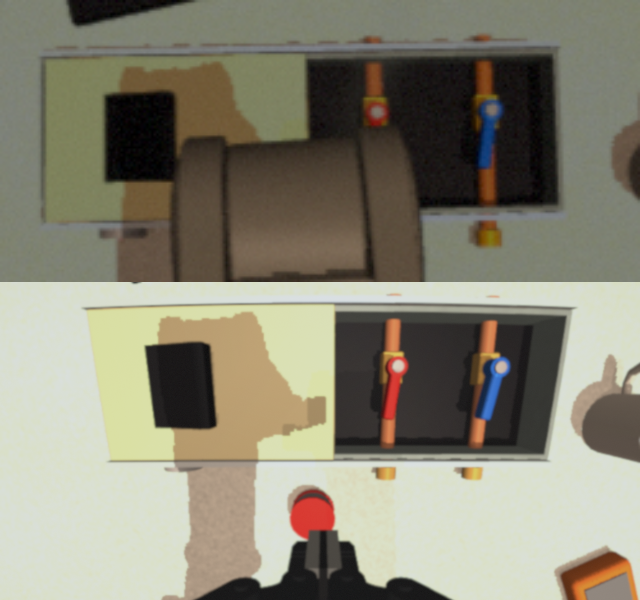

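The cover is fully open. The red handle is the +y valve, with its axis at wrist pixel (398,84) and its tip at about (389,135). The blue one is at (500,85), further to -y. Next I'll measure both in world coordinates.

```bash
python3 - <<'E'
from h import *
c=Cam("wrist"); H,S,V=cv2.split(cv2.cvtColor(c.im,cv2.COLOR_BGR2HSV))
for n,m in(("red",((H<6)|(H>174))&(S>150)&(V>80)),("blue",(H>95)&(H<125)&(S>130)&(V>60))):
    m=m.astype(np.uint8); m[165:]=0; m[:,:330]=0
    k,l,s,_=cv2.connectedComponentsWithStats(m); l=l==1+s[1:,4].argmax(); v,u=np.where(l)
    b=cv2.minAreaRect((c.plane(np.c_[u,v],.054)[:,:2]*1000).astype(np.float32)); print(n,b,cv2.boxPoints(b).round().tolist(),np.nanmedian(c.cloud()[v,u,2]))
print(c.plane([[398,84],[500,85],[389,135],[336,100],[336,20]],.054)*1000,"cover edge",c.plane([[335,27],[335,175]],.0695)*1000)
E
```

```text
red ((572.3368530273438, -106.37989044189453), (21.5559139251709, 62.17609786987305), 89.68231201171875) [[541.0, -117.0], [603.0, -117.0], [603.0, -96.0], [541.0, -95.0]] 0.05236170266872936
blue ((577.447998046875, -205.9397430419922), (27.062725067138672, 64.60501861572266), 76.26924896240234) [[543.0, -211.0], [606.0, -227.0], [612.0, -200.0], [549.0, -185.0]] 0.05183194935670388
[[ 592.60549895 -107.11231585   54.        ]
 [ 596.23198551 -212.21997101   54.        ]
 [ 541.44145157 -102.18385452   54.        ]
 [ 574.84283079  -45.05783653   54.        ]
 [ 649.51094754  -42.02347825   54.        ]] cover edge [[639.96762803 -40.89222033  69.5       ]
 [500.02977882 -46.54491903  69.5       ]]
```

>>> {"op": "send_rows", "data": {
  "deltas": [
    {"dx":14,"dy":-27,"dz":-20,"rx":0,"ry":0,"rz":0},
    {"dx":28,"dy":-54,"dz":-45,"rx":0,"ry":0,"rz":0},
    {"dx":42,"dy":-81,"dz":-70,"rx":0,"ry":0,"rz":0},
    {"dx":56,"dy":-107,"dz":-95,"rx":0,"ry":0,"rz":0},
    {"dx":56,"dy":-107,"dz":-125,"rx":0,"ry":0,"rz":0}
  ]
}}

```text
clock: 4.77
tcp_pos: [0.5536, -0.1468, 0.1511]
orientation: [3.138, 0.041, 0.002]
contact_force: [0.5, -0.2, 0.2]
grip_width: -0.0003
gripper_force: 0.0
```

>>> {"op": "send_rows", "data": {
  "deltas": [
    {"dx":0,"dy":0,"dz":-20,"rx":0,"ry":0,"rz":0},
    {"dx":0,"dy":0,"dz":-40,"rx":0,"ry":0,"rz":0},
    {"dx":0,"dy":0,"dz":-60,"rx":0,"ry":0,"rz":0},
    {"dx":0,"dy":0,"dz":-60,"rx":0,"ry":0,"rz":0},
    {"dx":0,"dy":0,"dz":-60,"rx":0,"ry":0,"rz":0}
  ]
}}

```text
clock: 5.18
tcp_pos: [0.5504, -0.14, 0.0912]
orientation: [-3.14, -0.051, 0.007]
contact_force: [0.1, -0.4, 0.8]
grip_width: 0.0001
gripper_force: 0.0
```

>>> {"op": "send_rows", "data": {
  "deltas": [
    {"dx":1,"dy":0,"dz":-15,"rx":0,"ry":0,"rz":0},
    {"dx":1,"dy":0,"dz":-28,"rx":0,"ry":0,"rz":0},
    {"dx":1,"dy":0,"dz":-38,"rx":0,"ry":0,"rz":0},
    {"dx":1,"dy":0,"dz":-41,"rx":0,"ry":0,"rz":0},
    {"dx":1,"dy":0,"dz":-41,"rx":0,"ry":0,"rz":0}
  ]
}}

```text
clock: 5.6
tcp_pos: [0.5526, -0.1404, 0.0521]
orientation: [-3.141, -0.051, 0.001]
contact_force: [-0.2, 0.0, -0.7]
grip_width: 0.0
gripper_force: 0.0
```

>>> {"op": "send_rows", "data": {
  "deltas": [
    {"dx":0,"dy":8,"dz":0,"rx":0,"ry":0,"rz":0},
    {"dx":0,"dy":16,"dz":0,"rx":0,"ry":0,"rz":0},
    {"dx":-1,"dy":24,"dz":0,"rx":0,"ry":0,"rz":0},
    {"dx":-2,"dy":33,"dz":0,"rx":0,"ry":0,"rz":0},
    {"dx":-2,"dy":42,"dz":0,"rx":0,"ry":0,"rz":0}
  ]
}}

```text
clock: 6.02
tcp_pos: [0.5508, -0.0983, 0.0528]
orientation: [3.14, 0.05, 0.001]
contact_force: [-0.1, -3.6, 0.5]
grip_width: 0.0002
gripper_force: 1.4
```

>>> {"op": "send_rows", "data": {
  "deltas": [
    {"dx":3,"dy":9,"dz":0,"rx":0,"ry":0,"rz":0},
    {"dx":8,"dy":17,"dz":0,"rx":0,"ry":0,"rz":0},
    {"dx":15,"dy":23,"dz":0,"rx":0,"ry":0,"rz":0},
    {"dx":21,"dy":26,"dz":0,"rx":0,"ry":0,"rz":0},
    {"dx":25,"dy":27,"dz":0,"rx":0,"ry":0,"rz":0}
  ]
}}

```text
clock: 6.43
tcp_pos: [0.5761, -0.0698, 0.052]
orientation: [-3.14, -0.053, 0.002]
contact_force: [-6.6, 0.3, 2.0]
grip_width: -0.0002
gripper_force: 4.5
```

>>> {"op": "send_rows", "data": {
  "deltas": [
    {"dx":2,"dy":0,"dz":0,"rx":0,"ry":0,"rz":0},
    {"dx":4,"dy":0,"dz":0,"rx":0,"ry":0,"rz":0},
    {"dx":6,"dy":0,"dz":0,"rx":0,"ry":0,"rz":0},
    {"dx":6,"dy":0,"dz":0,"rx":0,"ry":0,"rz":0},
    {"dx":6,"dy":0,"dz":0,"rx":0,"ry":0,"rz":0}
  ]
}}

```text
clock: 6.85
tcp_pos: [0.5765, -0.07, 0.0513]
orientation: [-3.139, -0.052, 0.018]
contact_force: [-16.0, 2.2, 11.6]
grip_width: -0.0001
gripper_force: 8.0
```

At the stop: 16 N, and the tool moves no further at the predicted x. Now I'll back off towards -x and lift out.

>>> {"op": "send_rows", "data": {
  "deltas": [
    {"dx":-15,"dy":-2,"dz":0,"rx":0,"ry":0,"rz":0},
    {"dx":-28,"dy":-4,"dz":0,"rx":0,"ry":0,"rz":0},
    {"dx":-30,"dy":-4,"dz":15,"rx":0,"ry":0,"rz":0},
    {"dx":-30,"dy":-4,"dz":40,"rx":0,"ry":0,"rz":0},
    {"dx":-30,"dy":-4,"dz":75,"rx":0,"ry":0,"rz":0}
  ]
}}

```text
clock: 7.27
tcp_pos: [0.5506, -0.0747, 0.1262]
orientation: [-3.14, -0.052, 0.006]
contact_force: [1.1, 0.2, 0.9]
grip_width: -0.0001
gripper_force: 0.0
```

>>> {"op": "send_rows", "data": {
  "deltas": [
    {"dx":-10,"dy":0,"dz":35,"rx":0,"ry":0,"rz":0},
    {"dx":-20,"dy":0,"dz":70,"rx":0,"ry":0,"rz":0},
    {"dx":-35,"dy":0,"dz":105,"rx":0,"ry":0,"rz":0},
    {"dx":-55,"dy":10,"dz":140,"rx":0,"ry":0,"rz":0},
    {"dx":-55,"dy":10,"dz":140,"rx":0,"ry":0,"rz":0}
  ]
}}

```text
clock: 7.68
tcp_pos: [0.4985, -0.0638, 0.2746]
orientation: [-3.14, -0.053, -0.018]
contact_force: [0.8, 0.1, -0.5]
grip_width: -0.0001
gripper_force: 0.0
```

```bash
python3 - <<'E'
from h import *
I=[Cam(n).im for n in("wrist","top")]
cv2.imwrite("pics/m2.png",np.vstack([I[0][:320],cv2.resize(I[1][60:300,120:600],(540,270)) if 0 else I[1][20:290]]))
E
```

```text
(no output)
```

View pics/m2.png

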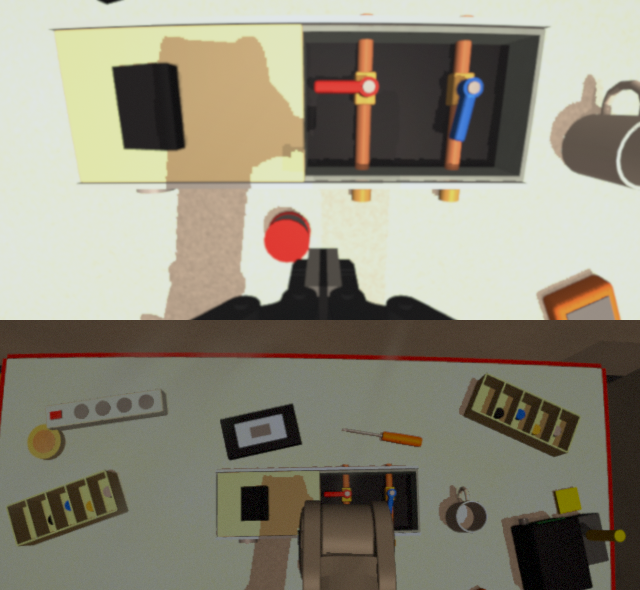

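The red handle, from (370,87) to (315,87) in the wrist picture, now points to the box's +y, so it is shut. The blue handle is unchanged, the cover is fully open (its edge at u 304) and the loose things are where they were.

```bash
python3 -c "
from bench import r
print(r.hand_in())"
```

```text
the job is handed in; nothing more can be done
None
```

The job is handed in: the final pictures show the cover fully open, the red handle shut, the blue handle still open and the mug, spool, cassette and screwdriver not visibly moved; the hand-in returned no verdict.

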